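# Hang the load pail on the test stand

### The arm

A 7-joint arm with a two-finger parallel gripper is mounted at the origin on the work surface. World frame = base frame: x ahead of the robot, y to its left, z up, the work surface at z = 0. Lengths are in m, angles in rad, forces in N, time in s.
With the tool pointing down it reaches from about 0.4 to 0.9 m from the base axis. Payload 5.5 kg.
Tool frame: the origin (TCP) lies midway between the tips of the shut fingers; the grasp point (between the pads) lies 19 mm behind it (env.grasp_offset is the distance from the TCP to the grasp point, in m); z points along the fingers, x is the direction in which the jaws open and shut, and the axes are right-handed (so a half turn about z gives the same grasp; the last joint's range is limited). The gripper opens to 85 mm and grips with 20 to 120 N. Pads are 22 mm wide; open, the fingers measure 114 mm over their backs; the gripper's body (76 mm by 85 mm) begins 54 mm behind the grasp point. The pads swing forward as they close: fully open they stand 13 mm farther back than shut.
Start: joints at [-1.009, 0.501, -0.427, 1.55, 0.221, 1.138, -0.21], TCP at [0.191, 0.621, 0.231] pointing down, gripper open.
Joint ranges: [-2.88, 2.88], [-0.31, 2.03], [-1.54, 1.56], [0.2, 2.42], [-1.41, 4.55], [0.19, 2.02], [-2.57, 2.57]. Speed limits (rad/s): [2.57, 2.57, 3.14, 3.14, 3.14, 3.14, 3.14].

### API

Orientations are given as a 3x3 rotation matrix whose columns are the frame's x, y, z axes.
In Python, from plant import env, vision, spot_in gives the robot as it stands. Calls block until the motion is done:
- env.move_ptp(position, orientation): joint-space move of the TCP to a pose.
- env.move_l(position, speed=0.15, attitude=None, force_limit=None): straight line of the TCP; attitude=None keeps the orientation; speed is the mean speed in m/s. With force_limit (N) it stops when the force on the tool has changed by that much, and returns True; else False.
- env.set_joints(angles): joint-space move.
- env.command_gripper(opening, effort=None): finger opening in m; effort is the grip in N (None keeps the last); returns when the fingers have stopped.
- env.sleep(seconds).
- env.solve_ik(position, orientation): joint angles nearest the present ones, or None.
- env.state(): the state.
- vision.grab_frame(name): name is "side" or "top"; returns (picture, depth): 384x512x3 uint8, red, green, blue; 384x512 float32, m along the optical axis (not along the pixel's ray), 0 where there is no reading.
- vision.calibration(name): a dict with "vfov" (degrees; the focal length in pixels is half the picture's height over the tangent of half this angle, whatever the lens; pixels are square), "cx", "cy" (the principal point, pixels), "distortion" ([k1, k2, p1, p2, k3] as OpenCV has them; the pictures are not rectified), "T" (4x4, takes a point from camera to world coordinates). Camera axes: x right, y down, z forward; pixel columns grow to the right and rows downward; lengths in m; the calibration is good to about 2 mm. A picture is of the moment at which its call begins. calibration takes no time and is no camera call.
A pose or a line that the arm cannot do raises env.PlanningError and nothing moves.
- env.hand_in(): hands the job in, once; it reports no verdict.
Trained networks look in the newest picture that a camera, given by its name, has taken for a name from the list of things; names that differ only in an ending like _2 or _b are one class to them, and where a whole thing is asked for, a point or a joint stands for the part that bears it (a point fixed in the world has none). Each returns a list of dicts, best first, with "conf" (0 to 1); they miss things now and then, are a little off and sometimes report something else, mostly with a low value. They report only what shows in the picture. A call takes as long as a camera call. They do not tell look-alikes from the thing itself.
- spot_in(camera, target): "at" ([x, y, z] in m, in world coordinates, good to about 4 mm: the middle of the surface that is visible of it).
The state is a dict: "time": time; "q": joint angles; "joint_vel": joint speeds; "joint_torque": joint torques, N m; "tool_pos": TCP position; "eef_rot": TCP orientation; "wrist_force": force on the tool from outside, world axes, zero at the start; "wrist_torque": the same for the moment, N m; "finger_gap": finger opening in m.
Only numpy, scipy, OpenCV 4.12 (cv2) and the standard library are available. Lean on these libraries where they do the work, as an engineer would, in place of code of your own. Each camera call takes 0.05 s, during which the arm holds its last target. There are 200 camera calls.

### The job

Swing the blue pail's flat-lying bail upright, then slip the bail over the tips of the load stand's twin-prong hook and hang the pail there by the bail's blue grip, the grip lying across both prongs, so that the pail hangs still and free above the base. Keep the pail upright as you carry it, and leave the yellow pail where it stands.

Things in the scene. Friction and masses are not known exactly. Their poses are not given: they have to be found in the camera images.
- blue_pail: Steel pail, blue band, 100 mm across, 80 high, up to 0.7 kg. Origin: centre of underside; z up; x towards the lying bail grip. Its bail, lying level to +x on stops, swings easily about an axis along y, 66 mm above the underside; legs 115 mm long, 62 mm either side of the middle. Lying, the grip is 66 mm above the bench, 58 mm clear of the wall; upright, 181 mm above the underside.
- blue_pail_grip (a point): Middle of the blue bail's grip: a straight round sleeve 14 mm thick, 108 mm long, that spins freely on its wire, so it can stay in a fixed pinch while the bail swings. y runs along the sleeve; x points from the hinge axis out to the grip (level when lying, straight up when upright).
- hook_seat (a point): Where the middle of the hung grip lies, along y, 225 mm above the bench. Two 8 mm steel prongs, 35 mm either side in y, run to -x from a magenta block on a column 100 mm away at +x (block top 20 mm above this point) to red upturned tips. Each dips to a trough here, 26 mm long at its floor, 60 at its top; sides and tips rise 17 mm above this point. Fixed cream base below, 12 mm thick. z up.
- yellow_pail: The bystander: the same pail and bail with a yellow band and grip. Origin: centre of its underside; z up; x points towards its lying grip.
Things that resemble listed ones, but are neither listed nor needed, are in the scene too. What is shaped like the blue_pail but red is not meant.

How it is judged:
On the way:
1. the blue bail is swung up to within about 20 degrees of upright, the pail itself upright (z of blue_pail_grip in the frame of blue_pail above 0.174 m and angle between blue_pail's own z axis and vertical below 0.35 rad), for 0.2 s.
At the end, for the whole second after the job is handed in: Blue grip in both prongs' troughs: middle within 25 mm of the seat and at most 8 mm above it, along its y within 14 degrees; blue pail hangs from the stand 25 mm or more above the bench, upright within 14 degrees, under 0.06 m/s and 0.6 rad/s; yellow pail within 30 mm of its start (distance between blue_pail_grip and hook_seat below 0.025 m and z of blue_pail_grip in the frame of hook_seat below 0.008 m and angle between the y axis of blue_pail_grip and the y axis of hook_seat, either way round below 0.25 rad and height (world z) of blue_pail above 0.025 m and angle between blue_pail's own z axis and vertical below 0.25 rad and contact force between blue_pail and stand above 2 N and linear speed of blue_pail below 0.06 m/s and angular speed of blue_pail below 0.6 rad/s and distance of yellow_pail from where it was at the start of the episode below 0.03 m); the robot touches nothing.
It fails at once if the blue pail is tipped more than 40 degrees (angle between blue_pail's own z axis and vertical above 0.7 rad).
It fails at once if the yellow pail is pushed more than 30 mm or tipped more than 20 degrees (distance of yellow_pail from where it was at the start of the episode above 0.03 m or angle between yellow_pail's own z axis and vertical above 0.35 rad).
It also fails if it takes over 61 s, if anything falls off the work surface, if the arm or the gripper's body presses on something with over 40 N, if the wrist force passes 120 N, or if a joint passes its speed limit or range.

## Working session

There is one attempt and no reset: what is moved stays moved. The work goes in short steps, each a Python script; the robot and the scene stay as the last script left them, time stands still between calls to the robot, and variables do not carry over. Pictures are saved under pics/ and viewed, about 8 in all and at most 12, crops included, and the job is handed in when it is done.

```bash
ls; mkdir -p pics; cat > h.py <<'E'
from plant import env, vision, spot_in
import numpy as np, cv2
def cloud(name):
    im,d=vision.grab_frame(name); c=vision.calibration(name)
    H,W=d.shape; f=H/2/np.tan(np.radians(c["vfov"])/2)
    K=np.array([[f,0,c["cx"]],[0,f,c["cy"]],[0,0,1]])
    u,v=np.meshgrid(np.arange(W),np.arange(H))
    n=cv2.undistortPoints(np.stack([u,v],-1).reshape(-1,1,2).astype(float),K,np.array(c["distortion"])).reshape(H,W,2)
    P=np.concatenate([n*d[...,None],d[...,None]],-1)
    P=P@c["T"][:3,:3].T+c["T"][:3,3]; P[d==0]=np.nan
    return im,P
def save(im,fn): cv2.imwrite("pics/"+fn,im[...,::-1])
E
python3 - <<'E'
from h import *
ims=[]
for n in ("side","top"):
    im,P=cloud(n); np.savez(n+"0.npz",im=im,P=P); ims.append(im)
    print(n,np.array(vision.calibration(n)["T"]).round(3).tolist())
    for t in ("blue_pail","blue_pail_grip","yellow_pail","hook_seat"):
        try: print(t,[(np.round(r["at"],3).tolist(),round(r["conf"],2)) for r in spot_in(n,t)])
        except Exception as e: print(t,repr(e))
save(np.vstack(ims),"a.png"); print(env.state()["time"])
E
```

```text
pics
side [[-0.97, -0.142, 0.197, 0.276], [-0.243, 0.529, -0.813, 0.68], [0.011, -0.836, -0.548, 0.6], [0.0, 0.0, 0.0, 1.0]]
blue_pail [([0.26, 0.29, 0.056], 0.97), ([0.313, -0.195, 0.062], 0.92), ([0.451, 0.042, 0.056], 0.86)]
blue_pail_grip [([0.222, 0.218, 0.067], 0.9), ([0.28, -0.125, 0.072], 0.86), ([0.554, 0.041, 0.069], 0.82)]
yellow_pail [([0.499, -0.246, 0.062], 0.91)]
hook_seat [([0.627, 0.24, 0.011], 0.62)]
top [[0.005, -0.995, 0.097, 0.343], [-1.0, -0.003, 0.021, -0.004], [-0.021, -0.098, -0.995, 0.985], [0.0, 0.0, 0.0, 1.0]]
blue_pail [([0.265, 0.306, 0.048], 0.92), ([0.461, 0.019, 0.034], 0.71), ([0.319, -0.222, 0.049], 0.68)]
blue_pail_grip [([0.272, -0.134, 0.073], 0.89), ([0.556, 0.014, 0.07], 0.6), ([0.227, 0.212, 0.071], 0.55)]
yellow_pail [([0.51, -0.285, 0.045], 0.94)]
hook_seat [([0.626, 0.222, 0.016], 0.7)]
0.5
```

View pics/a.png

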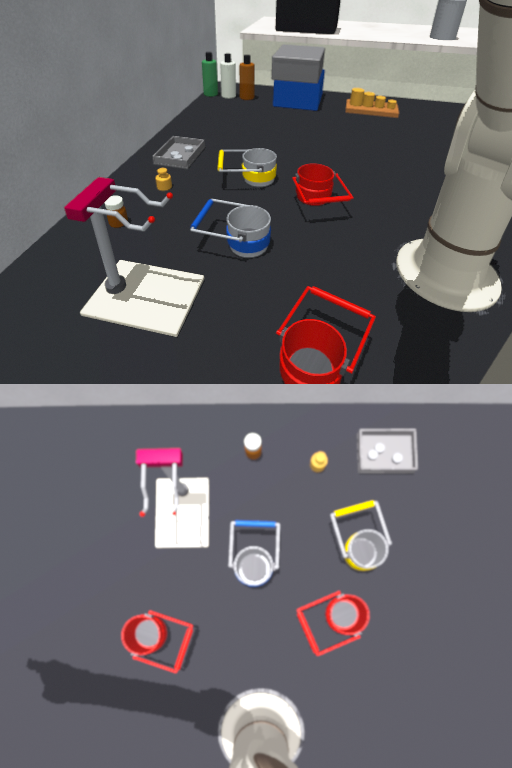

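The top picture is arranged with +x up and +y left. Candidates for the blue pail are:
- **Blue pail:** top (253,566−384), side (249,230). This is the one I choose, as it has the blue band and grip.
- **Red look-alike 1:** top (147,633−384).
- **Red look-alike 2:** top (345,613−384).
- **Yellow bystander:** top (365,550−384).

Next I'll measure from depth and take one crop.

```bash
cat > m.py <<'E'
from h import *
def line(Q):
    c=(np.median(Q,0)); 
    w=np.linalg.svd(Q-Q.mean(0),full_matrices=False)[2][0]; t=(Q-Q.mean(0))@w
    lo,hi=np.percentile(t,[1,99]); return Q.mean(0)+w*(lo+hi)/2, w, hi-lo
def masks(im,P):
    h=cv2.cvtColor(im,cv2.COLOR_RGB2HSV).astype(int); H,S,V=h[...,0],h[...,1],h[...,2]
    ok=np.isfinite(P[...,2])&(S>130)&(V>60)
    return dict(blue=ok&(H>100)&(H<128),mag=ok&(H>155)&(H<174),red=ok&((H<8)|(H>175)))
E
python3 - <<'E'
from m import *
np.set_printoptions(precision=4,suppress=True)
for n in("side","top"):
    D=np.load(n+"0.npz"); im,P=D["im"],D["P"]; M=masks(im,P); X,Y,Z=P[...,0],P[...,1],P[...,2]
    near=(abs(X-.5)<.14)&(abs(Y-.03)<.13)
    g=P[M["blue"]&near&(X>.53)&(Z>.05)]; print(n,"grip",len(g),*line(g), g[:,2].max())
    b=P[M["blue"]&near&(X<.52)]; print("band",len(b),b.min(0),b.max(0))
    # rim: points z .072-.088 near pail
    r=P[(abs(X-.455)<.065)&(abs(Y-.03)<.065)&(Z>.074)&(Z<.09)]
    if len(r)>10:
        (c,s,a)=cv2.minAreaRect(r[:,:2].astype(np.float32)); print("rim",len(r),c,s,a)
    m=P[M["mag"]&(X>.6)&(Z>.15)]; print("mag",len(m),*line(m),"top",np.percentile(m[:,2],[50,95,99]),m.min(0),m.max(0))
    t=M["red"]&(X>.5)&(Z>.15); k,l,st,ce=cv2.connectedComponentsWithStats(t.astype(np.uint8))
    for i in range(1,k):
        if st[i,4]>3: print("tip",st[i,4],ce[i],np.median(P[l==i],0),P[l==i].max(0))
    # prongs: z .2-.26 non magenta
    q=(Z>.19)&(Z<.28)&(X>.5)&(X<.8)&(Y>.1)&(Y<.35)&~M["mag"]&~M["red"]
    k,l,st,ce=cv2.connectedComponentsWithStats(q.astype(np.uint8))
    for i in range(1,k):
        if st[i,4]>25:
            Q=P[l==i]; print("prong",st[i,4],ce[i])
            for x in np.arange(.54,.76,.01):
                s=Q[abs(Q[:,0]-x)<.005]
                if len(s): print("  %.2f y%.3f z%.3f"%(x,np.median(s[:,1]),np.percentile(s[:,2],90)),end="")
            print()
D=np.load("side0.npz")["im"]; T=np.load("top0.npz")["im"]
a=cv2.resize(D[170:270,60:290],None,fx=3,fy=3,interpolation=cv2.INTER_CUBIC); b=cv2.resize(T[40:210,110:340],None,fx=1.7,fy=1.7)
b=cv2.copyMakeBorder(b,0,0,0,a.shape[1]-b.shape[1],cv2.BORDER_CONSTANT); save(np.vstack([a,b]),"b.png")
E
```

```text
side grip 190 [0.5586 0.0176 0.0722] [-0.0372 -0.9993  0.0053] 0.10718750925037811 0.07541301326021643
band 493 [ 0.3947 -0.0343  0.0004] [0.5199 0.0762 0.0583]
rim 327 (0.44565460085868835, 0.02042880654335022) (0.099248006939888, 0.0997447744011879) 38.987274169921875
mag 1155 [0.6669 0.2322 0.2409] [-0.0401 -0.9976  0.0571] 0.09816441090979344 top [0.245  0.247  0.2475] [0.6546 0.1809 0.2203] [0.6889 0.2811 0.2478]
tip 30 [169.3333 194.9333] [0.5429 0.1949 0.2402] [0.5479 0.1993 0.2429]
tip 40 [151.2   218.925] [0.5413 0.2656 0.2398] [0.5473 0.2685 0.2429]
prong 299 [139.7926 194.7358]
  0.54 y0.196 z0.234  0.55 y0.196 z0.233  0.56 y0.196 z0.223  0.57 y0.195 z0.219  0.58 y0.196 z0.219  0.59 y0.196 z0.229  0.60 y0.196 z0.239  0.61 y0.196 z0.241  0.62 y0.196 z0.241  0.63 y0.197 z0.241  0.64 y0.197 z0.242  0.65 y0.197 z0.241  0.66 y0.195 z0.241
prong 460 [114.0435 217.587 ]
  0.54 y0.265 z0.232  0.55 y0.266 z0.234  0.56 y0.266 z0.222  0.57 y0.266 z0.219  0.58 y0.265 z0.219  0.59 y0.266 z0.229  0.60 y0.266 z0.239  0.61 y0.266 z0.241  0.62 y0.267 z0.241  0.63 y0.266 z0.241  0.64 y0.267 z0.241  0.65 y0.267 z0.241  0.66 y0.233 z0.238  0.67 y0.239 z0.206  0.68 y0.240 z0.200
top grip 206 [0.5625 0.0171 0.0712] [-0.0353 -0.9994  0.0035] 0.10169640620695714 0.07666288299300716Traceback (most recent call last):
  File "<stdin>", line 7, in <module>
    return umr_minimum(a, axis, None, out, keepdims, initial, where)
ValueError: zero-size array to reduction operation minimum which has no identity
```

```bash
python3 - <<'E'
from m import *
np.set_printoptions(precision=3,suppress=True)
D=np.load("side0.npz")["im"]; T=np.load("top0.npz")["im"]
a=cv2.resize(D[170:270,60:290],None,fx=3,fy=3,interpolation=cv2.INTER_CUBIC); b=cv2.resize(T[40:210,110:340],None,fx=1.7,fy=1.7)
b=cv2.copyMakeBorder(b,0,0,0,a.shape[1]-b.shape[1],cv2.BORDER_CONSTANT); save(np.vstack([a,b]),"b.png")
def R(yaw,s):
    x=s*np.array([np.cos(yaw),np.sin(yaw),0]); z=np.array([0,0,-1.]); return np.c_[x,np.cross(z,x),z]
for s in(1,-1):
    print(s)
    for p,y in (([.56,.0175,.40],-.035),([.56,.0175,.047],-.035),([.445,.02,.162],-.035),([.445,.02,.26],-.035),([.47,.231,.26],0),([.572,.231,.206],0),([.572,.231,.40],0)):
        print(p,env.solve_ik(np.array(p),R(y,s)))
P=np.load("top0.npz")["P"];im=np.load("top0.npz")["im"]; M=masks(im,P); m=P[M["mag"]&(P[...,2]>.15)]; print("mag",line(m))
t=M["red"]&(P[...,0]>.5)&(P[...,2]>.15); k,l,st,ce=cv2.connectedComponentsWithStats(t.astype(np.uint8))
for i in range(1,k): print("tip",st[i,4],np.median(P[l==i],0))
E
```

```text
1
[0.56, 0.0175, 0.4] [-0.193  0.191  0.135  1.562 -0.026  1.391 -0.09 ]
[0.56, 0.0175, 0.047] [-0.15   0.559  0.089  1.917 -0.076  0.668 -0.049]
[0.445, 0.02, 0.162] [-0.201  0.199  0.106  2.124 -0.029  0.819 -0.112]
[0.445, 0.02, 0.26] [-0.215  0.067  0.114  2.02  -0.009  1.055 -0.131]
[0.47, 0.231, 0.26] [-0.429  0.217 -0.092  1.843  0.022  1.082 -0.529]
[0.572, 0.231, 0.206] [-0.351  0.435 -0.101  1.672  0.049  1.037 -0.467]
[0.572, 0.231, 0.4] [-0.316  0.308 -0.148  1.413  0.045  1.424 -0.464]
-1
[0.56, 0.0175, 0.4] [ 0.905  0.555 -1.458  1.528  0.552  1.548  2.559]
[0.56, 0.0175, 0.047] [-0.949  1.148  1.348  1.942 -1.236  1.228 -2.291]
[0.445, 0.02, 0.162] [ 0.952  0.515 -1.29   2.093  0.603  0.986  2.444]
[0.445, 0.02, 0.26] None
[0.47, 0.231, 0.26] [ 0.012  0.265 -0.612  1.829  0.17   1.1    2.481]
[0.572, 0.231, 0.206] [ 0.038  0.508 -0.632  1.658  0.331  1.085  2.451]
[0.572, 0.231, 0.4] [-0.016  0.35  -0.561  1.402  0.185  1.442  2.569]
mag (array([0.672, 0.23 , 0.243]), array([-0.024,  1.   ,  0.02 ]), np.float64(0.09959576443861307))
tip 16 [0.544 0.263 0.24 ]
tip 2 [0.545 0.191 0.241]
```

View pics/b.png

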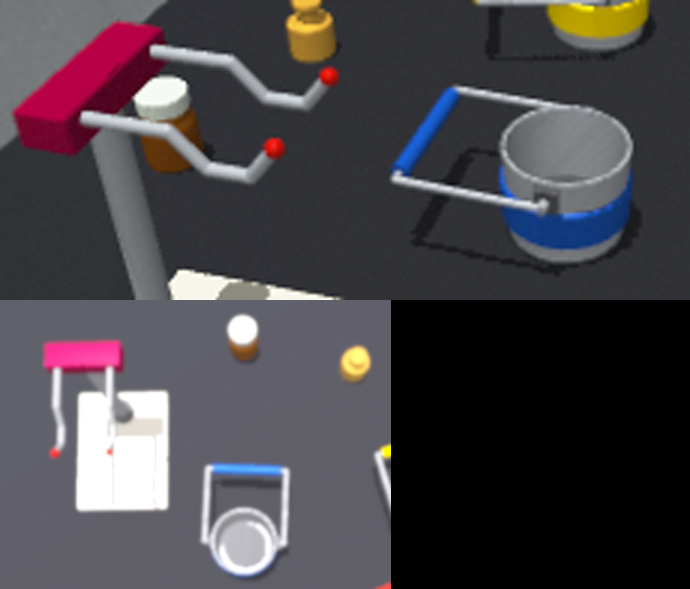

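The crop shows the blue-banded pail with its bail lying toward the far side: grip at (425,135), pail at (565,180). The empty twin-prong hook has its red tips at (328,75) and (274,147). The choice is confirmed, so I'll grasp and swing the bail up.

```bash
cat >> h.py <<'E'
def R(yaw):
    x=np.array([np.cos(yaw),np.sin(yaw),0]); z=np.array([0,0,-1.]); return np.c_[x,np.cross(z,x),z]
def st(tag=""):
    s=env.state(); print(tag,"t%.2f"%s["time"],"tcp",np.round(s["tool_pos"],4),"F",np.round(s["wrist_force"],1),"gap %.4f"%s["finger_gap"])
E
python3 - <<'E'
from h import *
st()
p=env.state()["tool_pos"]; env.move_l([p[0],p[1],.42],speed=.25)
env.move_ptp([.56,.0175,.40],R(-.035)); env.command_gripper(.045,60)
env.move_l([.56,.0175,.12],speed=.2); env.move_l([.56,.0175,.047],speed=.08,force_limit=8); st("down")
env.command_gripper(0,60); st("shut")
g=np.array([.56,.0175,.066]); d=np.array([np.cos(.033),-np.sin(.033),0]); c=g-.115*d
for a in np.radians(np.arange(10,91,10)):
    q=c+.115*(np.cos(a)*d+np.sin(a)*np.array([0,0,1])); env.move_l(q-[0,0,.019],speed=.08)
st("up"); env.sleep(.4)
im,P=cloud("side"); save(cv2.resize(im[100:300,100:400],None,fx=2,fy=2),"c.png"); st()
E
```

```text
t0.50 tcp [0.1913 0.6212 0.2312] F [1.  0.2 0.2] gap 0.0852
down t7.00 tcp [0.5605 0.0175 0.0474] F [ 0.2 -1.  -0.2] gap 0.0450
shut t7.40 tcp [0.5611 0.0175 0.0478] F [1.6 0.  3.4] gap 0.0118
up t11.00 tcp [0.4447 0.0215 0.1627] F [ 0.4 -0.4 10.3] gap 0.0120
 t11.45 tcp [0.4452 0.0214 0.1627] F [-0.2 -0.1 11. ] gap 0.0123
```

View pics/c.png

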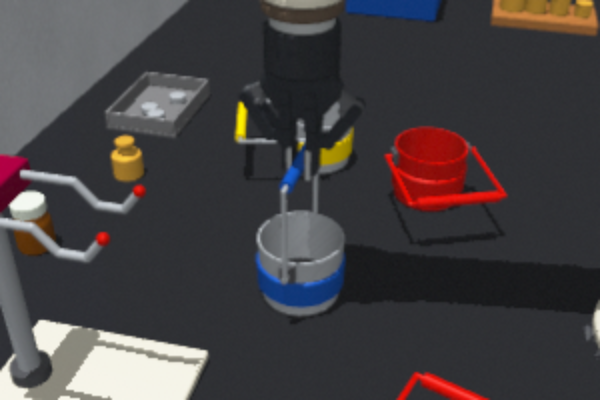

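The bail is upright with the pail flat on the bench: grip at (292,170), pail at (300,265). Next I'll lift it and carry it to a point in front of the tips.

```bash
python3 - <<'E'
from m import *
env.move_l([.445,.0214,.262],speed=.08); st("lift")
env.move_l([.452,.231,.262],speed=.1,attitude=R(0)); env.sleep(.8); st("front")
np.set_printoptions(precision=4,suppress=True)
ims=[]
for n in("side","top"):
    im,P=cloud(n); M=masks(im,P); g=P[M["blue"]&(P[...,2]>.24)&(abs(P[...,1]-.231)<.12)&(abs(P[...,0]-.45)<.06)]
    if len(g)>10: print(n,len(g),*line(g),np.percentile(g[:,2],97))
    ims.append(im)
save(np.vstack([ims[0][90:384],ims[1][:250]]),"d.png"); st()
E
```

```text
lift t12.85 tcp [0.4445 0.0213 0.2614] F [-0.5  0.2 -5.9] gap 0.0117
front t15.90 tcp [0.452 0.231 0.262] F [-0.1 -0.  -5.6] gap 0.0121
side 251 [0.4486 0.251  0.2862] [-0.0488  0.9974 -0.0536] 0.06711416881022782 0.2886972709247715
top 148 [0.4512 0.2047 0.2877] [-0.0442 -0.9964 -0.0721] 0.05291597408612628 0.30277474034441487
 t16.00 tcp [0.452 0.231 0.262] F [-0.6 -0.2 -5.8] gap 0.0119
```

View pics/d.png

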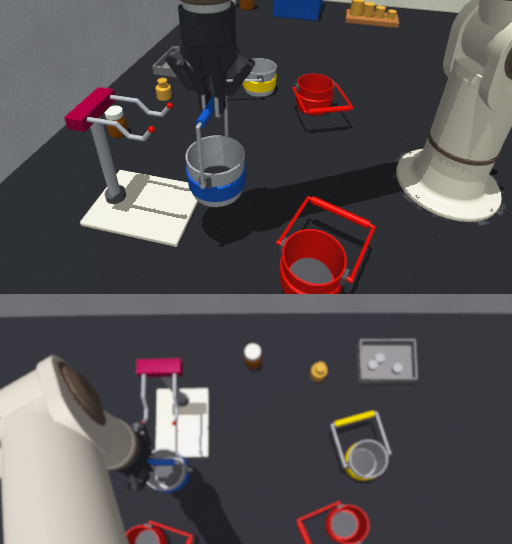

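The pail hangs level and free, about 90 mm up: side (215,170), grip at (206,112). The grip is centred at y≈0.231. Now I'll slide in over the tips and lower with force sensing.

```bash
python3 - <<'E'
from m import *
env.move_l([.572,.231,.262],speed=.06); env.sleep(.6); st("over")
env.move_l([.572,.231,.225],speed=.05)
print(env.move_l([.572,.231,.200],speed=.02,force_limit=5)); env.sleep(.3); st("low")
im,P=cloud("side"); save(cv2.resize(im[150:350,40:340],None,fx=2.5,fy=2.5),"e.png")
M=masks(im,P); g=P[M["blue"]&(P[...,2]>.2)]; print(np.round(np.r_[line(g)[0],line(g)[1],len(g),np.percentile(g[:,2],97),np.percentile(g[:,1],[1,99])],4))
E
```

```text
over t18.75 tcp [0.572 0.231 0.262] F [-0.7 -0.1 -6.2] gap 0.0122
True
low t20.82 tcp [0.5719 0.2309 0.2065] F [-0.4  0.1  6.1] gap 0.0123
[ 5.680e-01  2.327e-01  2.316e-01 -2.500e-02  9.980e-01 -5.850e-02
  2.220e+02  2.334e-01  1.808e-01  2.847e-01]
```

View pics/e.png

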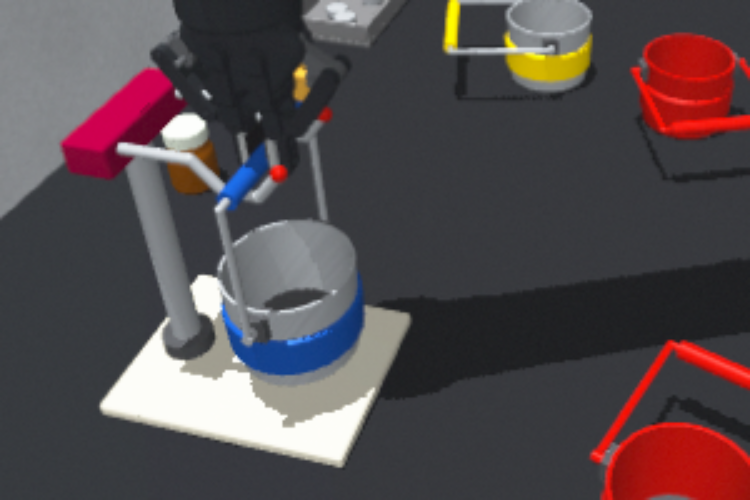

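The grip (245,175) lies in both troughs behind the red tips, with the stand carrying the weight (Fz went from −6 to +6 N). The pail is clear of the base, so I'll release and withdraw upward.

```bash
python3 - <<'E'
from m import *
env.command_gripper(.035); env.sleep(.3); st("open")
print(env.move_l([.572,.231,.24],speed=.04,force_limit=10)); env.move_l([.572,.231,.42],speed=.15)
env.sleep(1.5)
for k in range(2):
    im,P=cloud("side"); M=masks(im,P); g=P[M["blue"]&(P[...,2]>.2)]; b=P[M["blue"]&(P[...,2]<.15)&(P[...,2]>.03)]
    print(np.round(np.r_[line(g)[0],line(g)[1],len(g),np.percentile(g[:,2],97)],4),"band",np.round(b.mean(0),4)); env.sleep(.7)
print("yellow",[(np.round(r["at"],3),r["conf"]) for r in spot_in("side","yellow_pail")])
save(cv2.resize(im[130:330,40:340],None,fx=2.5,fy=2.5),"f.png"); st()
E
```

```text
open t21.52 tcp [0.5701 0.2301 0.2041] F [-0.3 -0.5 -0.3] gap 0.0350
False
[ 5.665e-01  2.314e-01  2.301e-01 -7.600e-03 -9.999e-01  1.250e-02
  4.170e+02  2.336e-01] band [ 0.5016 -0.4132  0.0797]
[ 5.665e-01  2.320e-01  2.301e-01 -6.800e-03 -9.999e-01  9.200e-03
  4.190e+02  2.335e-01] band [ 0.5015 -0.4138  0.0795]
yellow [(array([ 0.497, -0.244,  0.058]), 0.74)]
 t26.98 tcp [0.572 0.231 0.42 ] F [ 0.2 -0.6 -0.2] gap 0.0352
```

View pics/f.png

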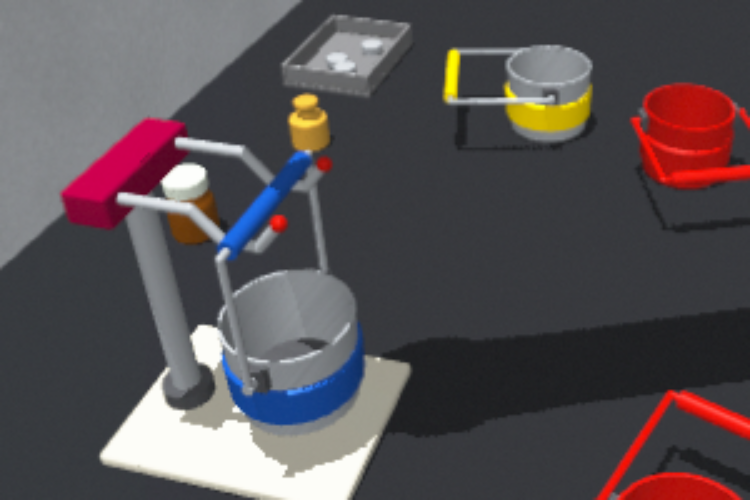

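The pail hangs upright with its grip (265,205) across both prongs. The reading is steady between frames, the gripper is clear and the yellow pail hasn't moved.

```bash
python3 -c "
from h import *
env.hand_in(); st()"
```

```text
the job is handed in; nothing more can be done
the job is handed in; nothing more can be done
```

The blue pail is hanging on the twin-prong hook by its blue grip, and I handed the job in at about 27 s on the robot's clock. The hand-in gives no verdict.

I pinched the lying grip from above and swung the bail upright along its arc. Then I lifted the pail, carried it level over the hook tips, and lowered it until the stand took the weight. After that I released it and withdrew straight up.

**Last checks:**
- **Grip:** its middle is within about 6 mm of where I measured the seat. It lies along the prongs' y axis within about 1°, and its top at 0.2335 m puts it about on the trough floor.
- **Stillness:** the grip position stayed within 1 mm between two frames about 0.7 s apart, and the last picture shows the pail upright and clear of the base.
- **Yellow pail:** its position reads within 5 mm of the start, which is about what the network can resolve.
- **Robot:** the gripper is well clear and the wrist force is close to zero.

**Check that failed:** the numeric reading of the pail's band picked up blue objects in the background. I judged stillness from the grip and clearance from the picture instead.

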